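# Fetch the spare dryer axle from behind the detergent

## Robot

A 6-joint arm with a two-finger parallel gripper is mounted at the origin on the work surface. World frame = base frame: x ahead of the robot, y to its left, z up, the work surface at z = 0. Lengths are in m, angles in rad, forces in N, time in s.
With the tool pointing down it reaches from about 0.3 to 0.775 m from the base axis. Payload 14.6 kg.
Tool frame: the origin (TCP) lies at the centre of the arm's flange, where the gripper is bolted on; the fingertips stand 199 mm ahead of it and the grasp point (between the pads) lies 180 mm ahead of it; z points along the fingers, y is the line along which they close (so a half turn about z gives the same grasp; the last joint's range is limited). The gripper opens to 94 mm and grips with 3 to 60 N. Pads are 16 mm wide; open, the fingers measure 119 mm over their backs; the gripper's body (75 mm by 177 mm) begins 78 mm behind the grasp point.
Start: joints at [-1.269, 0.3, 1.521, -0, 1.321, -0.067], TCP at [0.198, -0.513, 0.405] pointing down, gripper open.
Joint ranges: [-3.03, 3.03], [-0.79, 2.21], [0.23, 2.52], [-1.04, 4.18], [0, 3.07], [-2.55, 2.55]. Speed limits (rad/s): [2.22, 2.22, 2.57, 3.14, 3.14, 3.14].

## Interface

Orientations are given as [roll, pitch, yaw] about the fixed x, y, z axes, in that order (R = Rz(yaw) Ry(pitch) Rx(roll)).
In Python, from station import ctrl gives the robot as it stands. The module is installed in compiled form; this text tells all that it offers.
- The arm moves only by the tool servo_tool, never from a script. Its argument "motion" is a list of rows, each a list of 5 numbers: the closure, from 0 (fully open) to 1 (shut), then the shift along the world's x, y, z in cm, then the turn about the world's z in degrees. A call has 1 to 20 rows; each row is the pose to reach, as a shift and turn from the pose commanded when the call began; what a row does not reach only later rows make up. A row lasts 1/8 s, in which the tool goes at most 62.5 mm and 10.7 degrees, less where a joint would pass 70% of its speed; a pose out of reach is approached as far as the arm can. A call with a gripper value outside its range is refused whole. The fingers move at their own pace and stop on an object; "squeeze" is the grip in N (left out, the last holds). Time passes only in rows, so rows that repeat a pose let the fingers close. It gives the time, the measured TCP pose, the force, the opening and the grip force at its end, in the units of the state.
- ctrl.get_obs(): the state, without advancing time (a new reading comes with each control period).
- ctrl.camera(name): name is "scene" or "top" or "wrist"; returns a dict with "image" (384x512x3 uint8, red, green, blue), "fx", "fy", "cx", "cy" (pixels), "camera_from_world" (4x4, takes a point from world to camera coordinates); the wrist camera has in their place "hand_eye" (4x4, takes a point from camera to tool coordinates, whose origin is the TCP and whose axes are the flange's). Camera axes: x right, y up, looking along -z (the intrinsics and any distortion apply to the point x, -y, -z); pixel columns grow to the right and rows downward; lengths in m; the calibration is good to about 2 mm. The wrist camera is an equidistant fisheye: a pixel r from the principal point sees the ray r / f radians off the axis. A picture is of the moment at which its call begins: read the wrist's pose just before it. There is no depth.
- ctrl.hand_in(): hands the job in; it is judged then, once.
The state is a dict: "time_s": time; "qpos": joint angles; "joint_vel": joint speeds; "tau": joint torques, N m; "ee_pos": TCP position; "eef_rot": TCP orientation; "force": force on the tool from outside, world axes, zero at the start; "moment": the same for the moment, N m; "grip_width": finger opening in m; "grip_force": force on a finger pad.
Only numpy, scipy, OpenCV 4.12 (cv2) and the standard library are available. Lean on these libraries where they do the work, as an engineer would, in place of code of your own. Each camera call takes 0.05 s, during which the arm holds its last target. There are 200 camera calls.

## Task

Clear the round bottle and the square tin out of the way by standing both in the low side tray, then draw the steel axle straight up out of its bearing block and stand it in the tube of the repair caddy, shaft down until its collar rests on the rim. After that put the bottle back on the round mat and the tin back on the square mat, each about central. Keep all three upright throughout and leave the wrench and the jar alone.

Things in the scene. Friction and masses are not known exactly. Their poses are not given: they have to be found in the camera images.
- bottle: White round plastic bottle, 60 mm diameter up to 102 mm, short neck (44 mm diameter), then a grey cap 52 mm in diameter from 110 to 150 mm height: grip it by the cap. About 0.3 kg. Origin: centre of its underside, z up. At the start it stands on the round mat.
- tin: Square aluminium tin, 56 x 56 mm (paper sleeve 58 x 58 at mid height), 140 mm tall, sides along its x and y axes. About 0.36 kg. Origin: centre of its underside, z up. At the start it stands on the square mat.
- axle: Bright steel roller axle, upright, 79 mm long, 0.16 kg. Origin: centre of its lower end, z up along it. Shaft 14 mm diameter from 0 to 38 mm; round collar 44 mm diameter from 38 to 43 mm; round grip stub 20 mm diameter from 43 to 79 mm. At the start the shaft sits in the bearing block with the collar on the block's top, so the origin is 7 mm above the counter.
- bearing: Dark steel bearing block fixed to the counter, 44 x 44 mm, 45 mm tall, with a bolted foot (28 mm long, 8 mm high) on its +x side. Origin: centre of its underside, below the bore. Upright bore 15.5 mm wide and 40 mm deep from the top, which holds the axle. The two mats lie on its -x side, about 62 mm from the bore in x and 50 mm to either side in y (block's axes); the bottle and tin there are too close and too tall for a gripper to get to the axle.
- round_mat: Round black rubber mat fixed to the counter, 70 mm diameter, 3 mm thick: the bottle's place. Origin: centre of its underside. It may be left or right of the square mat.
- square_mat: Square black rubber mat fixed to the counter, 70 x 70 mm, 3 mm thick: the tin's place. Origin: centre of its underside.
- tray: Low white plastic side tray fixed to the counter, 220 mm along its x, 130 mm along its y, rim 12 mm high, walls and floor 3 mm thick. Origin: centre of its underside. Empty at the start; it may be on the left or the right.
- caddy: Black open repair caddy fixed to the counter, 130 x 130 mm, walls 30 mm high and 4 mm thick. At its centre an upright aluminium tube, 42 mm outer and 32 mm inner diameter, whose rim is 55 mm above the counter; the axle's collar rests on this rim, so that its origin ends 17 mm above the counter. Origin: centre of its underside, on the tube's axis.
- wrench: Loose steel wrench, 160 mm long, lying on the counter on the robot's side of the work. Bystander: leave it.
- jar: Loose white jar with grey lid, 56 mm diameter, 70 mm tall, standing beyond the work. Bystander: leave it.

How it is judged:
On the way, in this order (a step that is already met when the one before it is completed fails the run):
1. bottle and tin stand upright and released in the side tray, the axle still in its bearing block (x of bottle in the frame of tray between -0.09 and 0.09 m and y of bottle in the frame of tray between -0.045 and 0.045 m and height (world z) of each of bottle, tin below 0.008 m and angle between each of bottle, tin's own z axis and vertical below 0.12 rad and x of tin in the frame of tray between -0.09 and 0.09 m and y of tin in the frame of tray between -0.045 and 0.045 m and linear speed of each of bottle, tin below 0.03 m/s and contact force between the fingers and bottle below 0.3 N and contact force between the fingers and tin below 0.3 N and horizontal distance between axle and bearing below 0.008 m and height (world z) of axle below 0.014 m), for 0.2 s.
2. axle stands released in the caddy's tube, collar on the rim, while bottle and tin still stand in the tray (horizontal distance between axle and caddy below 0.015 m and z of axle in the frame of caddy between 0.01 and 0.024 m and angle between axle's own z axis and vertical below 0.15 rad and linear speed of axle below 0.03 m/s and contact force between the fingers and axle below 0.3 N and x of bottle in the frame of tray between -0.09 and 0.09 m and y of bottle in the frame of tray between -0.045 and 0.045 m and height (world z) of each of bottle, tin below 0.008 m and angle between each of bottle, tin's own z axis and vertical below 0.12 rad and x of tin in the frame of tray between -0.09 and 0.09 m and y of tin in the frame of tray between -0.045 and 0.045 m), for 0.2 s.
At the end, for the whole second after the job is handed in: Bottle upright within 15 mm of the round mat's centre, tin within 15 mm of the square mat's, axle upright in the caddy's tube, collar on the rim (origin 10 to 24 mm above the caddy's underside, within 15 mm of its axis); all released and at rest (horizontal distance between bottle and round_mat below 0.015 m and height (world z) of bottle between -0.002 and 0.008 m and angle between each of bottle, tin's own z axis and vertical below 0.12 rad and horizontal distance between tin and square_mat below 0.015 m and height (world z) of tin between -0.002 and 0.008 m and horizontal distance between axle and caddy below 0.015 m and z of axle in the frame of caddy between 0.01 and 0.024 m and angle between axle's own z axis and vertical below 0.15 rad and linear speed of each of axle, bottle, tin below 0.03 m/s and contact force between the fingers and axle below 0.3 N and contact force between the fingers and bottle below 0.3 N and contact force between the fingers and tin below 0.3 N); the robot touches nothing.
It fails at once if axle tipped more than about 20 degrees (angle between axle's own z axis and vertical above 0.35 rad).
It fails at once if bottle tipped over (more than about 30 degrees) (angle between bottle's own z axis and vertical above 0.5 rad).
It fails at once if tin tipped over (more than about 30 degrees) (angle between tin's own z axis and vertical above 0.5 rad).
It fails at once if wrench moved more than 30 mm (distance of wrench from where it was at the start of the episode above 0.03 m).
It fails at once if jar moved more than 30 mm (distance of jar from where it was at the start of the episode above 0.03 m).
It also fails if it takes over 115 s, if anything falls off the work surface, if the arm or the gripper's body presses on something with over 40 N, if the wrist force passes 120 N, or if a joint passes its speed limit or range.

## Working session

There is one attempt and no reset: what is moved stays moved. The work goes in short steps, Python scripts to look and compute and a tool call to move; the robot and the scene stay as the last step left them, time stands still between calls to the robot, and variables do not carry over. Pictures are saved under pics/ and viewed, at most 14 in all, crops included, and the job is handed in when it is done.

Besides the shell and the picture viewer there is one more tool, called as a command line: name --pt "numbers of a row" for each row, then --argument value for the rest. servo_tool: Moves the arm, as the interface text tells. Its arguments: {"type":"object","properties":{"motion":{"type":"array","items":{"type":"array","items":{"type":"number"}}},"squeeze":{"type":"number"}},"required":["motion"]}

```bash
mkdir -p pics
cat > h.py <<'E'
import numpy as np, cv2
from station import ctrl
def ray(c,u,v):
    M=np.array(c['camera_from_world']); R=M[:3,:3]; t=M[:3,3]
    d=np.array([(u-c['cx'])/c['fx'],-(v-c['cy'])/c['fy'],-1.])
    return -R.T@t, R.T@d
def onz(c,u,v,z):
    o,d=ray(c,u,v); return o+d*(z-o[2])/d[2]
def proj(c,p):
    M=np.array(c['camera_from_world']); q=M[:3,:3]@np.array(p)+M[:3,3]
    return c['cx']+c['fx']*q[0]/-q[2], c['cy']-c['fy']*q[1]/-q[2]
def tri(c1,p1,c2,p2):
    A=np.zeros((3,3));b=np.zeros(3)
    for c,p in((c1,p1),(c2,p2)):
        o,d=ray(c,*p);d/=np.linalg.norm(d);P=np.eye(3)-np.outer(d,d);A+=P;b+=P@o
    x=np.linalg.solve(A,b); r=[]
    for c,p in((c1,p1),(c2,p2)):
        o,d=ray(c,*p);d/=np.linalg.norm(d); r.append(np.linalg.norm((x-o)-d*((x-o)@d)))
    return x,r
def save(n,im,k=1.5): cv2.imwrite('pics/'+n,cv2.resize(im[...,::-1],None,fx=k,fy=k,interpolation=cv2.INTER_CUBIC))
E
python3 - <<'E'
from h import *
import pickle
D={}
for n in('scene','top'):
    c=ctrl.camera(n);D[n]=c;save(n+'0.png',c['image'])
    print(n,{k:np.round(v,3).tolist() for k,v in c.items() if k!='image'})
pickle.dump(D,open('d0.pkl','wb'));print(ctrl.get_obs())
E
```

```text
scene {'fx': 356.68, 'fy': 356.68, 'cx': 255.836, 'cy': 188.807, 'camera_from_world': [[-0.548, 0.836, 0.017, 0.32], [-0.582, -0.396, 0.71, 0.292], [0.6, 0.38, 0.704, -1.09], [0.0, 0.0, 0.0, 1.0]]}
top {'fx': 386.26, 'fy': 386.26, 'cx': 255.791, 'cy': 189.328, 'camera_from_world': [[-0.013, -1.0, 0.002, 0.006], [0.978, -0.012, 0.207, -0.601], [-0.207, 0.004, 0.978, -0.64], [0.0, 0.0, 0.0, 1.0]]}
{'time_s': 0.1, 'qpos': array([-1.26859929e+00,  3.00429181e-01,  1.52146285e+00,  1.93135112e-05,
        1.32069253e+00, -6.66191732e-02]), 'joint_vel': array([-0.00089013, -0.0023102 , -0.00318588,  0.00039565,  0.00058666,
        0.00059224]), 'tau': array([ 5.19941077e-04, -5.32648730e+01, -3.53286338e+01,  7.09338533e-02,
        2.34735967e-02, -7.32898320e-05]), 'ee_pos': array([ 0.19826597, -0.51300657,  0.40415924]), 'eef_rot': array([-3.14060420e+00, -8.46972726e-05,  3.68811376e-01]), 'force': array([0.17013571, 0.00994175, 0.60126877]), 'moment': array([ 0.01166925, -0.018992  ,  0.04396249]), 'grip_force': 0.0, 'grip_width': 0.09409289053622895}
```

View pics/scene0.png

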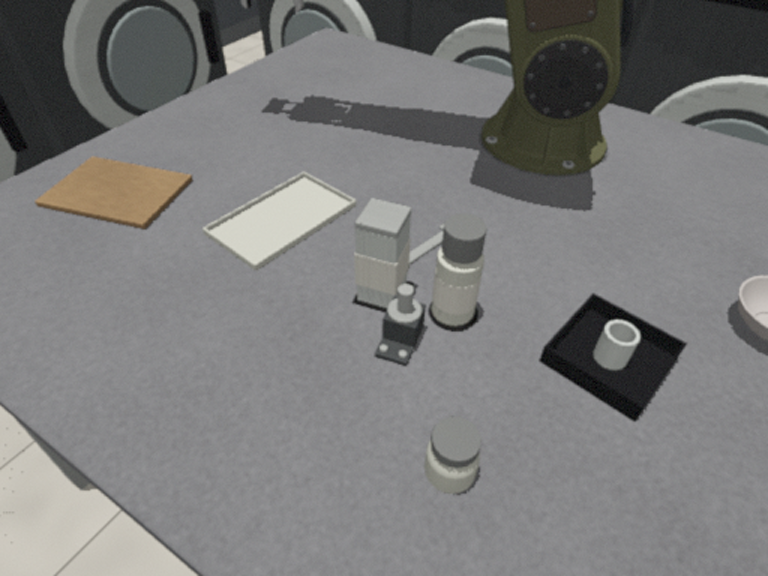

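View pics/top0.png

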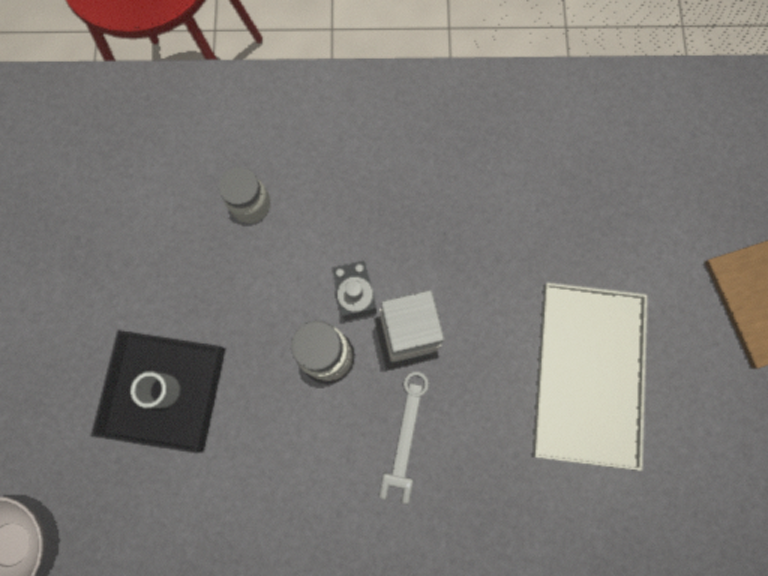

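The scene view shows the tin (384,250), the bottle (460,270), the axle in its block (404,310), the caddy tube (617,345), the tray (280,218) and the jar (454,452). The top view shows the tray on the robot's right (590,375), the caddy on the left (158,390), and the wrench (405,440) on the near side of the tin.

Run:
```python
from h import *
import pickle
D=pickle.load(open('d0.pkl','rb'))
S={'top':dict(cap=(212,231,4),tin=(274,217,5),stub=(236,193,8),hole=(98,260,12),tray=(395,250,6)),
'scene':dict(cap=(309,160,4),tin=(256,144,5),stub=(270,194,8),hole=(413,223,10),tray=(190,147,6))}
P={}
for n in S:
    im=cv2.GaussianBlur(D[n]['image'],(3,3),0); vis=D[n]['image'].copy()
    for k,(u,v,t) in S[n].items():
        m=np.zeros((386,514),np.uint8)
        cv2.floodFill(im.copy(),m,(u,v),0,(t,)*3,(t,)*3,4|cv2.FLOODFILL_MASK_ONLY|(255<<8)|cv2.FLOODFILL_FIXED_RANGE)
        m=cv2.morphologyEx(m[1:-1,1:-1],cv2.MORPH_CLOSE,np.ones((3,3)))
        cs=max(cv2.findContours(m,0,cv2.CHAIN_APPROX_NONE)[0],key=cv2.contourArea)
        r=cv2.minAreaRect(cs); e=cv2.fitEllipse(cs) if len(cs)>5 else r
        P[n,k]=(r,e); print(n,k,im[v,u],cv2.contourArea(cs),'rect',np.round(np.r_[r[0],r[1],r[2]],1),'ell',np.round(np.r_[e[0],e[1],e[2]],1))
        cv2.drawContours(vis,[cs],-1,(255,0,0),1)
    x0,y0=(60,120) if n=='top' else (130,100)
    save(n+'1.png',vis[y0:y0+220,x0:x0+ (380 if n=='top' else 340)],2.0)
for k in('cap','tin','stub','hole','tray'):
    for i in(0,1):
        x,r=tri(D['top'],P['top',k][i][0],D['scene'],P['scene',k][i][0]);print(k,'re'[i],x.round(4),np.round(r,4))
pickle.dump(P,open('p.pkl','wb'))
```

```text
top cap [129 129 124] 571.5 rect [211.2 230.1  26.4  28.6  26.6] ell [211.3 229.8  26.   28.3  25.6]
top tin [182 183 174] 908.0 rect [274.6 213.5  31.3  31.5  76. ] ell [274.7 213.8  35.7  35.9 138.4]
top stub [186 187 179] 29.5 rect [236.4 191.9   5.7   7.3  18.4] ell [236.3 192.    5.3   7.6  45.7]
top hole [87 89 84] 105.0 rect [ 98. 259.  14.  12.  90.] ell [ 98.  259.2  13.1  15.1  17.4]
top tray [213 213 194] 6478.0 rect [392.8 250.1  62.9 111.1   3.7] ell [392.  250.1  69.2 130.2   3. ]
scene cap [102 102 101] 0.0 rect [311. 160.   6.   0. 180.] ell [309.6 160.    0.    7.9  90. ]
scene tin [176 178 174] 391.0 rect [255.1 142.8  29.6  17.   14. ] ell [255.3 143.   17.8  31.2  93.9]
scene stub [182 184 179] 26.0 rect [269.5 192.5   5.    7.   90. ] ell [269.8 192.6   4.9   7.3  97.1]
scene hole [131 133 129] 110.0 rect [414.2 221.4  15.8   9.5  18.4] ell [414.4 221.3   9.3  15.8 112.9]
scene tray [212 212 201] 2149.0 rect [186.3 146.3  32.4  87.   59.7] ell [184.3 147.   33.4  92.5  63.5]
cap r [0.5195 0.0741 0.1311] [0.0029 0.0029]
cap e [0.5205 0.073  0.1311] [0.0018 0.0018]
tin r [ 0.5446 -0.03    0.1413] [0.0004 0.0004]
tin e [ 0.5442 -0.0299  0.1405] [0.0006 0.0006]
stub r [0.592  0.0339 0.0836] [0.0008 0.0008]
stub e [0.5919 0.0342 0.0833] [0.001 0.001]
hole r [0.4799 0.2804 0.0541] [0. 0.]
hole e [0.4795 0.2806 0.054 ] [0.0001 0.0001]
tray r [ 0.4927 -0.2671 -0.0061] [0.0014 0.0014]
tray e [ 0.4944 -0.269  -0.0089] [0.0043 0.0043]
```

View pics/top1.png

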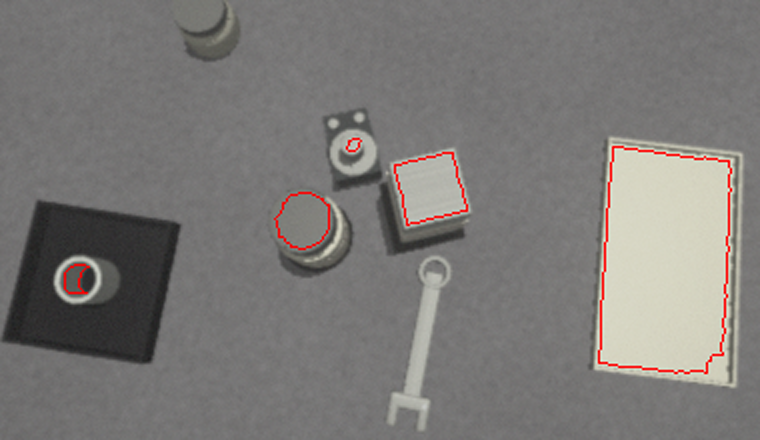

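View pics/scene1.png

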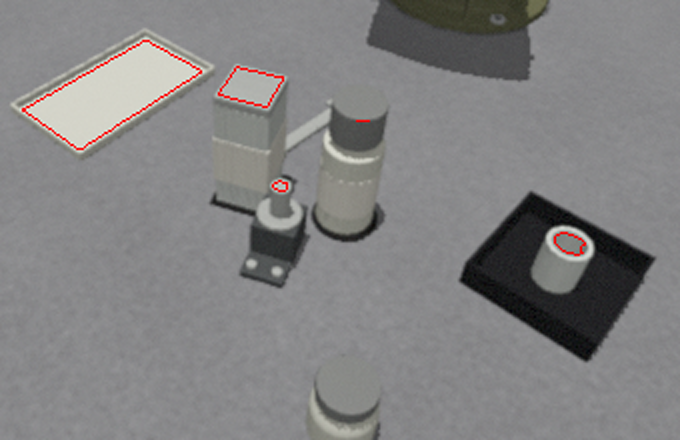

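Both views outline the tin top, stub, tube hole and tray cleanly. The scene cap top, at crop (358,103), was not picked up by the flood fill, so I pick it by hand and check it. Next I work out the yaws and the distances.

Run:
```python
from h import *
import pickle
D=pickle.load(open('d0.pkl','rb'));P=pickle.load(open('p.pkl','rb'));t=D['top'];s=D['scene']
print('cap',tri(t,P['top','cap'][1][0],s,(309,151.5)))
def yaw(c,k,z):
    b=np.array([onz(c,*p,z) for p in cv2.boxPoints(P[c_n,k][0])])
    e=np.diff(np.r_[b,b[:1]],axis=0); print(c_n,k,'ctr',b.mean(0).round(4),'len',np.linalg.norm(e,axis=1).round(4),'yaw',np.degrees(np.arctan2(e[:,1],e[:,0])).round(1))
for c_n,c in(('top',t),('scene',s)):
    yaw(c,'tin',.143); yaw(c,'tray',.003)
for nm,px in(('bolts',[(340/1.5,272/1.5),(359/1.5,268/1.5)]),('trayout',[(546/1.5,284/1.5),(647/1.5,294/1.5),(642/1.5,469/1.5),(535/1.5,457/1.5)]),('caddy',[(120/1.5,332/1.5),(224/1.5,347/1.5),(203/1.5,451/1.5),(94/1.5,436/1.5)])):
    z={'bolts':.01,'trayout':.012,'caddy':.03}[nm]
    b=np.array([onz(t,*p,z) for p in px]);print(nm,b.mean(0).round(4));e=np.diff(np.r_[b,b[:1]],axis=0);print(np.linalg.norm(e,axis=1).round(4),np.degrees(np.arctan2(e[:,1],e[:,0])).round(1))
print('collar c', onz(t,355/1.5,294/1.5,.05))
```

```text
cap (array([0.51907946, 0.06988703, 0.14867576]), [np.float64(0.000612130484420959), np.float64(0.0006121304844208807)])
top tin ctr [ 0.5448 -0.0302  0.143 ] len [0.0506 0.0501 0.0498 0.0499] yaw [ -76.5 -167.8  103.3   13.1]
top tray ctr [ 0.4946 -0.263   0.003 ] len [0.2123 0.1237 0.2124 0.1167] yaw [ -7.7 -94.5 170.4  85.7]
scene tin ctr [ 0.5458 -0.029   0.143 ] len [0.0523 0.0597 0.0506 0.0564] yaw [-153.6  101.6   23.   -77.3]
scene tray ctr [ 0.491  -0.2612  0.003 ] len [0.2573 0.1392 0.229  0.1129] yaw [ 173.3   55.2  -10.7 -115.7]
bolts [0.6316 0.0432 0.01  ]
[0.0255 0.0255] [-78.5 101.5]
trayout [ 0.4933 -0.2637  0.012 ]
[0.1312 0.2194 0.1308 0.2185] [-96.5 172.3  83.1  -7.6]
caddy [0.4781 0.2736 0.03  ]
[0.1322 0.1258 0.1334 0.1273] [-98.9 171.   81.8  -9.5]
collar c [0.59160853 0.03425606 0.05      ]
```

servo_tool --pt "0 3 4 0 -1" --pt "0 6 8 0 -2" --pt "0 9 12.5 0 -3" --pt "0 12 17 0 -4" --pt "0 15 21 0 -5" --pt "0 18 25 0 -6" --pt "0 21 29 0 -7" --pt "0 24 33 0 -8" --pt "0 27 37 0 -8" --pt "0 30 41.5 0 -8" --pt "0 33 46 0 -8" --pt "0 34.7 48.3 0 -8" --pt "0 34.7 48.3 0 -8" --pt "0 34.7 48.3 0 -8" --squeeze 25

```text
time_s: 1.85
ee_pos: [0.5449, -0.0306, 0.4044]
eef_rot: [-3.142, 0.001, 0.229]
force: [0.3, 0.3, 0.2]
grip_width: 0.094
grip_force: 0.0
```

```bash
cat >> h.py <<'E'
from scipy.spatial.transform import Rotation as Ro
def wcam(n=None):
    o=ctrl.get_obs(); c=ctrl.camera('wrist'); T=np.eye(4); T[:3,:3]=Ro.from_euler('xyz',o['eef_rot']).as_matrix(); T[:3,3]=o['ee_pos']
    c['W']=T@np.array(c['hand_eye']); c['o']=o
    if n: save(n,c['image'])
    return c
def wray(c,u,v):
    a=np.array([(u-c['cx'])/c['fx'],(v-c['cy'])/c['fy']]); th=np.linalg.norm(a); a=a/max(th,1e-9)*np.sin(th)
    return c['W'][:3,3], c['W'][:3,:3]@np.array([a[0],-a[1],-np.cos(th)])
def wonz(c,u,v,z):
    o,d=wray(c,u,v); return o+d*(z-o[2])/d[2]
def wproj(c,p):
    q=np.linalg.inv(c['W'])@np.r_[p,1]; th=np.arctan2(np.hypot(q[0],q[1]),-q[2]); k=th/np.hypot(q[0],q[1])
    return c['cx']+c['fx']*k*q[0], c['cy']-c['fy']*k*q[1]
E
python3 - <<'E'
from h import *
import pickle
c=wcam('w1.png');pickle.dump(c,open('w1.pkl','wb'));o=c['o']
print(o['time_s'],o['ee_pos'],np.degrees(o['eef_rot']),np.round(c['W'],3),c['fx'],c['cx'],c['cy'])
for p in((.545,-.03,.143),(.519,.07,.153),(.592,.034,.086),(.48,.2805,.055)):print(wproj(c,p))
E
```

```text
1.85 [ 0.54494479 -0.03055664  0.40439769] [-1.79994938e+02  3.72503492e-02  1.31191294e+01] [[ 0.226  0.946  0.233  0.612]
 [-0.974  0.219  0.055 -0.015]
 [ 0.001 -0.239  0.971  0.384]
 [ 0.     0.     0.     1.   ]] 297.3186396354542 260.12340886820584 191.05139377939756
(np.float64(258.85654781895676), np.float64(201.6019848449133))
(np.float64(138.85329004006437), np.float64(207.27660170213437))
(np.float64(207.5421123838725), np.float64(128.14694311653068))
(np.float64(33.8179632860699), np.float64(177.7360284290226))
```

View pics/w1.png

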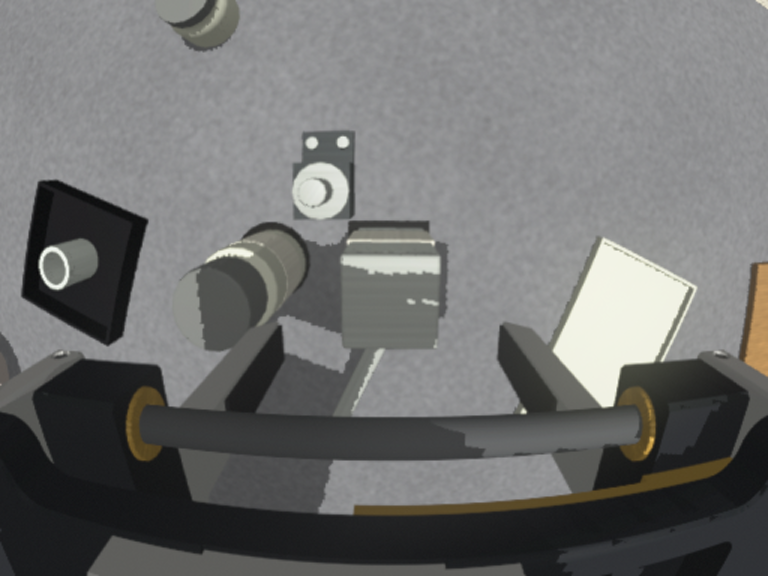

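The tin top is centred at (390,301), where it was predicted, and it lies midway between the fingertips (280 and 500). Its sides are parallel to the hand. Now I descend and grip.

servo_tool --pt "0 0 0 -3 0" --pt "0 0 0 -6 0" --pt "0 0 0 -8.5 0" --pt "0 0 0 -10 0" --pt "0 0 0 -10.6 0" --pt "0 0 0 -10.6 0" --pt "0.3 0 0 -10.6 0" --pt "0.6 0 0 -10.6 0" --pt "1 0 0 -10.6 0" --pt "1 0 0 -10.6 0" --pt "1 0 0 -10.6 0" --pt "1 0 0 -10.6 0" --squeeze 25

```text
time_s: 3.4
ee_pos: [0.5453, -0.03, 0.2987]
eef_rot: [3.142, -0.0, 0.229]
force: [0.6, -0.1, 1.9]
grip_width: 0.0559
grip_force: 25.0
```

servo_tool --pt "1 0 0 2 0" --pt "1 0 0 5 0" --pt "1 0 -1 7 0" --pt "1 0 -4 7 0" --pt "1 0 -8 7 0" --pt "1 0 -12 7 0" --pt "1 0 -16 7 0" --pt "1 -0.1 -20 7 0" --pt "1 -0.2 -23 6 0" --pt "1 -0.2 -24 4.5 0" --pt "1 -0.2 -24 2.5 0" --pt "1 -0.2 -24 1 0" --pt "1 -0.2 -24 0.4 0" --pt "1 -0.2 -24 0.1 0" --pt "1 -0.2 -24 0.1 0" --pt "1 -0.2 -24 0.1 0"

```text
time_s: 5.4
ee_pos: [0.5434, -0.27, 0.3002]
eef_rot: [3.141, -0.001, 0.229]
force: [0.2, 0.8, -3.4]
grip_width: 0.0556
grip_force: 25.0
```

servo_tool --pt "1 0 0 -0.15 0" --pt "1 0 0 -0.25 0" --pt "1 0 0 -0.25 0"

```text
time_s: 5.78
ee_pos: [0.5433, -0.27, 0.2988]
eef_rot: [3.141, -0.001, 0.229]
force: [-3.8, 2.3, 9.6]
grip_width: 0.0558
grip_force: 25.0
```

Contact (+9.6 N). Now release, rise and look.

servo_tool --pt "0.7 0 0 0.1 0" --pt "0.3 0 0 0.1 0" --pt "0 0 0 0.1 0" --pt "0 0 0 0.1 0" --pt "0 0 0 2 0" --pt "0 0 0 5 0" --pt "0 0 0 8 0" --pt "0 0 0 10.5 0" --pt "0 0 0 10.5 0" --pt "0 0 0 10.5 0"

```text
time_s: 7.02
ee_pos: [0.5431, -0.2699, 0.4016]
eef_rot: [-3.141, 0.001, 0.229]
force: [-0.3, -0.0, 0.9]
grip_width: 0.0938
grip_force: 0.0
```

Run:
```python
from h import *
import pickle
c=wcam('w2.png');pickle.dump(c,open('w2.pkl','wb'));o=c['o'];print(o['ee_pos'])
t=ctrl.camera('top')
im=np.vstack([cv2.resize(t['image'][120:330,100:470],None,fx=2,fy=2),]);save('t2.png',im,1)
for p in((.543,-.27,.143),(.519,.07,.153)):print(wproj(c,p),proj(t,p))
```

```text
[ 0.54313986 -0.26994375  0.40162832]
(np.float64(259.6483223585075), np.float64(202.92375009885063)) (np.float64(425.42139483132814), np.float64(212.59676621067462))
(np.float64(-30.787226026318194), np.float64(156.8510321057672)) (np.float64(210.56782574079133), np.float64(229.69519605813744))
```

View pics/w2.png

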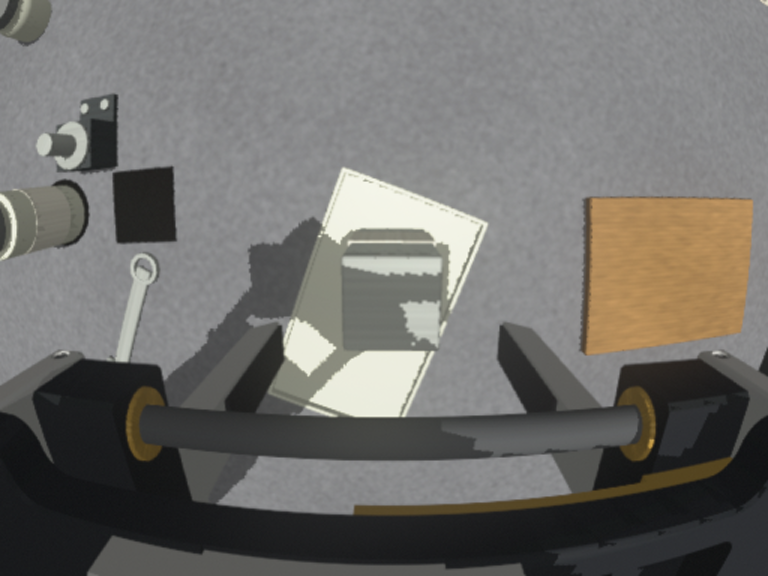

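The tin stands upright in the tray at (390,300), as expected, and the square mat is now bare at (145,205). Next is the bottle.

servo_tool --pt "0 0 3 0 0" --pt "0 -0.3 7 0 0" --pt "0 -0.6 12 0 0" --pt "0 -1 17 0 0" --pt "0 -1.4 22 0 0" --pt "0 -1.8 27 0 0" --pt "0 -2.1 31 0 0" --pt "0 -2.4 33 0 0" --pt "0 -2.4 34 0 0" --pt "0 -2.4 34 0 0" --pt "0 -2.4 34 0 0"

```text
time_s: 8.5
ee_pos: [0.5194, 0.0693, 0.402]
eef_rot: [3.142, 0.0, 0.228]
force: [0.9, 0.2, 0.3]
grip_width: 0.094
grip_force: 0.0
```

Run:
```python
from h import *
import pickle
c=wcam('w3.png');pickle.dump(c,open('w3.pkl','wb'));o=c['o'];print(o['ee_pos'])
for p in((.519,.07,.153),(.592,.034,.086),(.48,.2805,.055)):print(np.multiply(1.5,wproj(c,p)))
```

```text
[0.51942047 0.06928364 0.40196324]
[387.65500806 309.68196277]
[465.62817681 188.91316204]
[133.21865937 262.51068538]
```

View pics/w3.png

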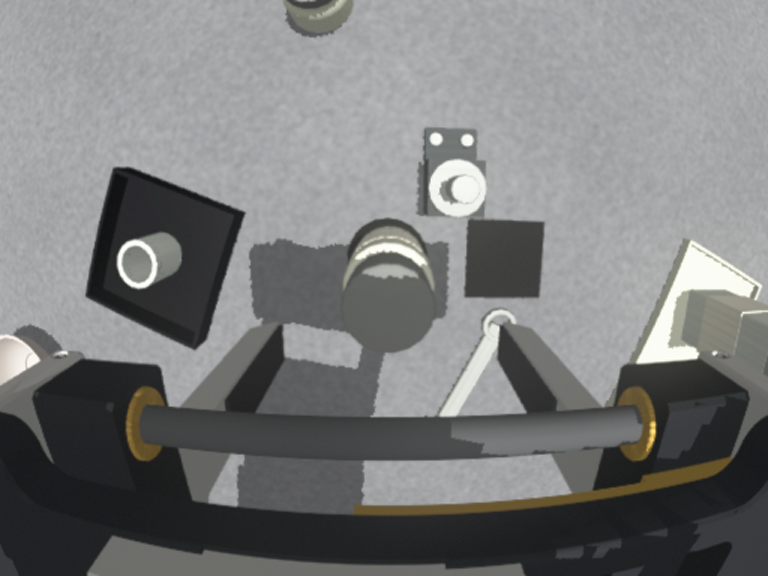

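The cap is centred at (388,307), as predicted. The tube rim is at (138,263) and the stub top at (464,188), both near their predictions. Now I grip the bottle.

servo_tool --pt "0 0 0.05 -3 0" --pt "0 0 0.05 -6 0" --pt "0 0 0.05 -8 0" --pt "0 0 0.05 -8.8 0" --pt "0 0 0.05 -8.8 0" --pt "0.3 0 0.05 -8.8 0" --pt "0.6 0 0.05 -8.8 0" --pt "1 0 0.05 -8.8 0" --pt "1 0 0.05 -8.8 0" --pt "1 0 0.05 -8.8 0" --pt "1 0 0.05 -8.8 0" --squeeze 25

```text
time_s: 9.93
ee_pos: [0.5193, 0.0705, 0.3142]
eef_rot: [3.142, -0.0, 0.229]
force: [0.2, 0.6, 1.3]
grip_width: 0.0513
grip_force: 25.0
```

servo_tool --pt "1 0 0 2 0" --pt "1 0 0 5 0" --pt "1 -0.5 -1 7 0" --pt "1 -1.5 -4 7 0" --pt "1 -2.5 -8 7 0" --pt "1 -3.5 -13 7 0" --pt "1 -4.5 -18 7 0" --pt "1 -5.5 -23 7 0" --pt "1 -6.5 -28 7 0" --pt "1 -7.2 -31.5 6 0" --pt "1 -7.5 -32.7 4.5 0" --pt "1 -7.5 -32.7 2.5 0" --pt "1 -7.5 -32.7 1 0" --pt "1 -7.5 -32.7 0.4 0" --pt "1 -7.5 -32.7 0.05 0" --pt "1 -7.5 -32.7 -0.1 0" --pt "1 -7.5 -32.7 -0.1 0"

```text
time_s: 12.05
ee_pos: [0.4444, -0.2563, 0.3142]
eef_rot: [3.141, -0.001, 0.229]
force: [-1.6, 4.0, 5.1]
grip_width: 0.0517
grip_force: 25.0
```

servo_tool --pt "0.7 0 0 0.1 0" --pt "0.3 0 0 0.1 0" --pt "0 0 0 0.1 0" --pt "0 0 0 0.1 0" --pt "0 0 0 2 0" --pt "0 0 0 5 0" --pt "0 0 0 8 0" --pt "0 0 0 9 0" --pt "0 1 2 9 0" --pt "0 3.5 7 9 0" --pt "0 6 12 8 0" --pt "0 8.5 17 7 0" --pt "0 11 22 6 0" --pt "0 13 26 5 0" --pt "0 14.5 28.5 4 0" --pt "0 14.8 29 3.6 0" --pt "0 14.8 29 3.6 0" --pt "0 14.8 29 3.6 0"

```text
time_s: 14.3
ee_pos: [0.592, 0.0325, 0.3494]
eef_rot: [3.141, -0.0, 0.228]
force: [-0.5, -0.4, 0.2]
grip_width: 0.0941
grip_force: 0.0
```

Run:
```python
from h import *
import pickle
c=wcam('w4.png');pickle.dump(c,open('w4.pkl','wb'));o=c['o'];print(o['time_s'],o['ee_pos'])
for p in((.592,.034,.086),(.592,.034,.05),(.592,.034,.045)):print(np.multiply(1.5,wproj(c,p)))
```

```text
14.3 [0.5919979  0.03251712 0.34943995]
[386.57883102 301.55128705]
[386.94086239 286.41321708]
[386.98447658 284.59653807]
```

View pics/w4.png

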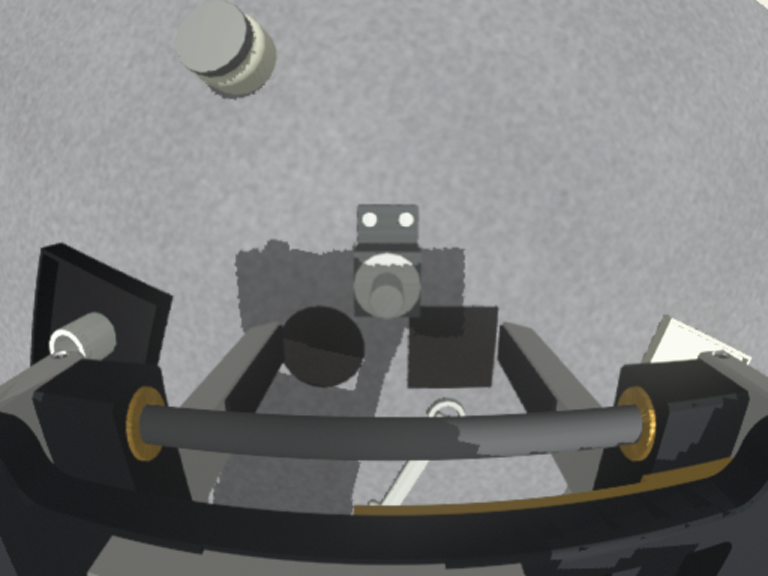

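The collar is centred at (387,286), exactly where predicted, about 1.4 mm left of the hand's midline. Both mats are bare, at (323,347) and (452,347). I measure the mats and the tube from the saved views, then grip the axle.

Run:
```python
from h import *
import pickle
def blobs(c,lo,hi,box,tag,z,thr):
    x0,y0,x1,y1=box
    g=c['image'].max(2).copy(); m=np.zeros_like(g); m[y0:y1,x0:x1]=((g<thr)[y0:y1,x0:x1])*255
    m=cv2.morphologyEx(m,cv2.MORPH_OPEN,np.ones((3,3)))
    cs=max(cv2.findContours(m,0,cv2.CHAIN_APPROX_NONE)[0],key=cv2.contourArea)
    q=np.array([wonz(c,*p[0].astype(float),z)[:2]*1000 for p in cs]).astype(np.float32)
    r=cv2.minAreaRect(q); ce,ra=cv2.minEnclosingCircle(q); print(tag,'rect',np.round(np.r_[r[0],r[1],r[2]],1),'circ',np.round(np.r_[ce,ra],1))
w4,w3,w2=[pickle.load(open(f'w{i}.pkl','rb')) for i in(4,3,2)]
print([w4['image'][y,x].tolist() for x,y in((205,232),(225,250),(300,235),(320,220),(265,200),(175,200),(260,235))])
for thr in (45,60):
    blobs(w4,0,0,(180,200,250,262),'round4',.003,thr); blobs(w4,0,0,(271,200,335,262),'sq4',.003,thr)
    blobs(w3,0,0,(308,145,368,200),'sq3',.003,thr); blobs(w2,0,0,(70,108,120,165),'sq2',.003,thr)
for c,p in((w3,(138,263.5)),):
    print('tube',wonz(c,p[0]/1.5,p[1]/1.5,.055))
o=w4['o'];print('hand mid px',np.multiply(1.5,wproj(w4,(o['ee_pos'][0],o['ee_pos'][1],.086))))
```

```text
[[48, 47, 45], [50, 50, 47], [52, 51, 50], [55, 55, 54], [129, 132, 126], [91, 91, 92], [94, 95, 96]]
round4 rect [525.3  83.1  47.5  82.   27.3] circ [514.3  77.8  42.1]
sq4 rect [561.2 -11.8  22.   39.1  12.5] circ [558.8 -12.3  20.5]Traceback (most recent call last):
  File "<stdin>", line 14, in <module>
  File "<stdin>", line 7, in blobs
ValueError: max() iterable argument is empty
```

servo_tool --pt "0 0 0.1 -3 0" --pt "0 0 0.13 -6 0" --pt "0 0 0.13 -8 0" --pt "0 0 0.13 -9 0" --pt "0 0 0.13 -9.4 0" --pt "0 0 0.13 -9.4 0" --pt "0 0 0.13 -9.4 0" --pt "0.5 0 0.13 -9.4 0" --pt "0.6 0 0.13 -9.4 0" --pt "0.65 0 0.13 -9.4 0" --pt "0.7 0 0.13 -9.4 0" --pt "0.75 0 0.13 -9.4 0" --pt "0.8 0 0.13 -9.4 0" --pt "0.85 0 0.13 -9.4 0" --pt "0.85 0 0.13 -9.4 0" --pt "0.85 0 0.13 -9.4 0" --squeeze 15

```text
time_s: 16.35
ee_pos: [0.5923, 0.0348, 0.2551]
eef_rot: [-3.142, -0.0, 0.229]
force: [-0.8, 0.9, 0.3]
grip_width: 0.0198
grip_force: 15.0
```

servo_tool --pt "0.85 0 0 0 0" --pt "0.85 0 0 0.5 0" --pt "0.85 0 0 1.5 0" --pt "0.85 0 0 3 0" --pt "0.85 0 0 5 0" --pt "0.85 0 0 7.5 0" --pt "0.85 0 0 9 0" --pt "0.85 -1 2 9 0" --pt "0.85 -2.5 5.5 9 0" --pt "0.85 -4.5 10 9 0" --pt "0.85 -6.5 14 9 0" --pt "0.85 -8.5 18.5 9 0" --pt "0.85 -10.3 22.5 9 0" --pt "0.85 -11.2 24.6 9 0" --pt "0.85 -11.2 24.6 9 0" --pt "0.85 -11.2 24.6 9 0" --squeeze 25

```text
time_s: 18.35
ee_pos: [0.4801, 0.2806, 0.3447]
eef_rot: [3.141, 0.001, 0.229]
force: [-0.1, 0.0, -2.0]
grip_width: 0.0199
grip_force: 25.0
```

Run:
```python
from h import *
import pickle
c=wcam('w5.png');pickle.dump(c,open('w5.pkl','wb'));o=c['o'];print(o['time_s'],o['ee_pos'],o['grip_width'],o['grip_force'],o['force'])
for p in((.48,.2805,.055),(o['ee_pos'][0],o['ee_pos'][1],.1)):print(np.multiply(1.5,wproj(c,p)))
w3=pickle.load(open('w3.pkl','rb'));print('tube',wonz(w3,138/1.5,263.5/1.5,.055))
```

```text
18.35 [0.48007092 0.28056422 0.3447145 ] 0.019943112907855647 24.99964267015457 [-0.07956188  0.01992406 -2.0179504 ]
[389.17676751 290.32173398]
[389.02957004 311.35380938]
tube [0.48018832 0.27552101 0.055     ]
```

View pics/w5.png

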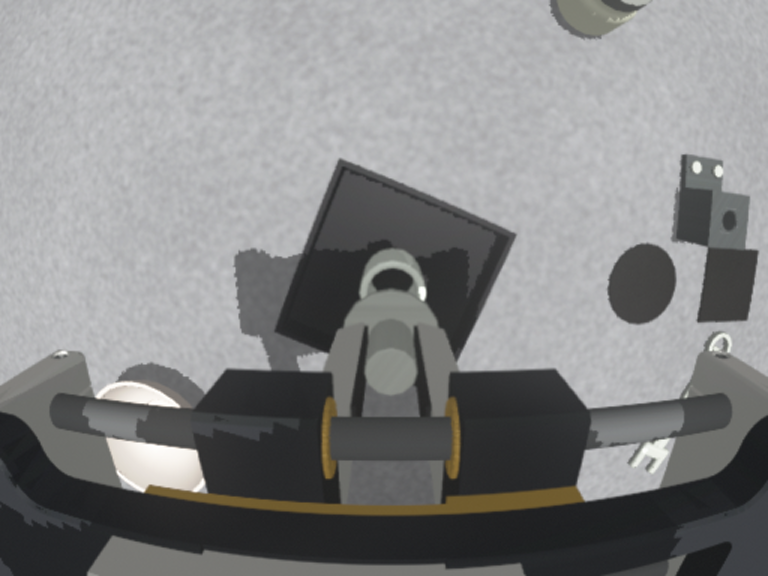

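The tube rim is centred at about (393,290), 4 px (about 2.5 mm) right of the axle's line. I shift -0.2 cm in y and lower.

servo_tool --pt "0.85 0 -0.2 0 0" --pt "0.85 0 -0.2 -1 0" --pt "0.85 0 -0.2 -2.5 0" --pt "0.85 0 -0.2 -4 0" --pt "0.85 0 -0.2 -5.5 0" --pt "0.85 0 -0.2 -6.7 0" --pt "0.85 0 -0.2 -7.4 0" --pt "0.85 0 -0.2 -7.6 0" --pt "0.85 0 -0.2 -7.6 0"

```text
time_s: 19.52
ee_pos: [0.4803, 0.2788, 0.2694]
eef_rot: [-3.141, -0.0, 0.229]
force: [0.3, 0.2, -2.1]
grip_width: 0.0196
grip_force: 25.0
```

servo_tool --pt "0.85 0 0 -0.2 0" --pt "0.85 0 0 -0.35 0" --pt "0.85 0 0 -0.45 0" --pt "0.85 0 0 -0.45 0"

```text
time_s: 20.02
ee_pos: [0.4803, 0.2788, 0.2651]
eef_rot: [-3.142, -0.0, 0.229]
force: [-2.1, -1.6, 4.9]
grip_width: 0.0194
grip_force: 25.0
```

servo_tool --pt "0.8 0 0 0 0" --pt "0.7 0 0 0 0" --pt "0.4 0 0 0 0" --pt "0 0 0 0 0" --pt "0 0 0 0 0" --pt "0 0 0 0 0" --pt "0 0 0 2 0" --pt "0 0 0 5 0" --pt "0 0 0 9 0" --pt "0 0 0 12 0" --pt "0 0 0 13.5 0" --pt "0 0 0 13.5 0" --pt "0 0 0 13.5 0"

```text
time_s: 21.65
ee_pos: [0.4802, 0.2788, 0.3982]
eef_rot: [3.141, 0.002, 0.229]
force: [-0.5, 0.4, -0.7]
grip_width: 0.0943
grip_force: 0.0
```

Run:
```python
from h import *
import pickle
c=wcam();o=c['o'];print(o['time_s'],o['ee_pos'],np.round(np.multiply(1,wproj(c,(.4803,.2785,.096))),1))
t=ctrl.camera('top'); s=ctrl.camera('scene'); pickle.dump((t,s,c),open('d6.pkl','wb'))
a=cv2.resize(t['image'][100:330,40:450],(800,449)); save('t6.png',a,1)
save('w6.png',np.hstack([cv2.resize(c['image'][90:290,160:360],(400,400)),cv2.resize(s['image'][90:290,300:500],(400,400))]),1)
```

```text
21.65 [0.48023473 0.2787561  0.3982132 ] [259.6 189.9]
```

View pics/w6.png

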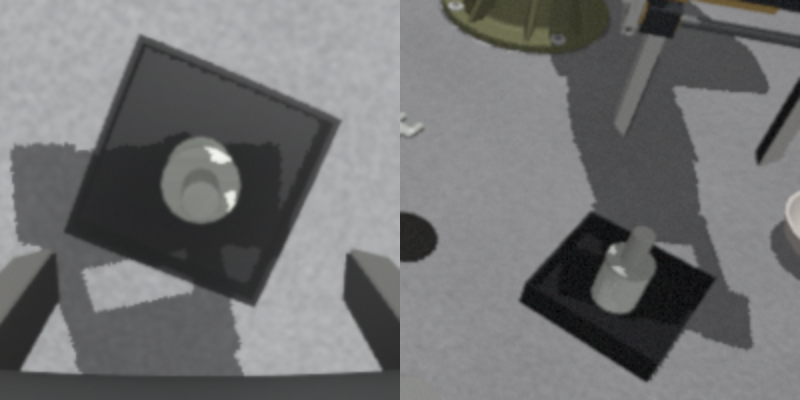

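View pics/t6.png

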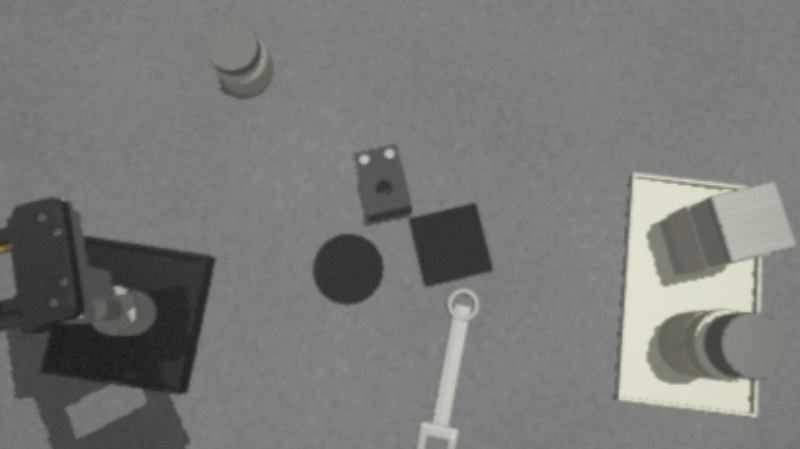

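The axle stands in the tube with its collar on the rim (w6, 200,185). The bottle and tin stand in the tray. The mats are fully visible in the top view, at crop (348,269) and (451,245), so I measure them there and in the scene view.

Run:
```python
from h import *
import pickle
t,s,_=pickle.load(open('d6.pkl','rb'))
k=410/800
def fl(c,u,v):
    m=np.zeros((386,514),np.uint8); T=14
    im=cv2.GaussianBlur(c['image'],(3,3),0)
    cv2.floodFill(im.copy(),m,(int(u),int(v)),0,(T,)*3,(T,)*3,4|cv2.FLOODFILL_MASK_ONLY|(255<<8)|cv2.FLOODFILL_FIXED_RANGE)
    cs=max(cv2.findContours(m[1:-1,1:-1],0,cv2.CHAIN_APPROX_NONE)[0],key=cv2.contourArea)
    q=np.array([onz(c,*p[0].astype(float),.003)[:2]*1000 for p in cs]).astype(np.float32)
    r=cv2.minAreaRect(q);ce,ra=cv2.minEnclosingCircle(q);M=cv2.moments(cs)
    px=(M['m10']/M['m00'],M['m01']/M['m00']); print(im[int(v),int(u)],'rect',np.round(np.r_[r[0],r[1],r[2]],1),'circ',np.round(np.r_[ce,ra],1)); return px
R1=fl(t,40+348*k,100+269*k);Q1=fl(t,40+451*k,100+245*k)
for n,p in(('r',(.516,.072,.003)),('s',(.545,-.029,.003))):
    u,v=proj(s,p); px=fl(s,u,v); print(n,tri(t,R1 if n=='r' else Q1,s,px))
```

```text
[54 54 53] rect [520.   72.6  65.5  63.4  89.3] circ [519.8  72.5  33.1]
[54 53 52] rect [542.9 -29.   66.7  66.5  12.8] circ [543.3 -28.8  45. ]
[39 38 38] rect [522.6  74.9  62.4  62.   65.3] circ [522.4  75.2  32. ]
r (array([ 0.51972016,  0.07362657, -0.00125125]), [np.float64(0.0007739995600426528), np.float64(0.0007739995600426345)])
[42 41 41] rect [545.3 -26.6  65.3  64.3  11.8] circ [544.9 -26.7  43.1]
s (array([ 0.54312192, -0.03009976,  0.00159765]), [np.float64(0.0011837176861646884), np.float64(0.0011837176861645882)])
```

servo_tool --pt "0 -0.2 -3 0 0" --pt "0 -0.5 -7 0 0" --pt "0 -0.8 -12 0 0" --pt "0 -1.1 -17 0 0" --pt "0 -1.4 -22 0 0" --pt "0 -1.7 -27 0 0" --pt "0 -2 -32 0 0" --pt "0 -2.4 -37 0 0" --pt "0 -2.8 -42 0 0" --pt "0 -3.1 -47 0 0" --pt "0 -3.4 -51 0 0" --pt "0 -3.6 -53 0 0" --pt "0 -3.6 -53.5 0 0" --pt "0 -3.6 -53.5 0 0" --pt "0 -3.6 -53.5 0 0"

```text
time_s: 23.68
ee_pos: [0.4445, -0.2552, 0.3997]
eef_rot: [-3.142, -0.0, 0.23]
force: [0.4, 0.2, 0.3]
grip_width: 0.0939
grip_force: 0.0
```

servo_tool --pt "0 0 0 -3 0" --pt "0 0 0 -6 0" --pt "0 0 0 -7.8 0" --pt "0 0 0 -8.4 0" --pt "0 0 0 -8.4 0" --pt "0.3 0 0 -8.4 0" --pt "0.6 0 0 -8.4 0" --pt "1 0 0 -8.4 0" --pt "1 0 0 -8.4 0" --pt "1 0 0 -8.4 0" --pt "1 0 0 -8.4 0"

```text
time_s: 25.05
ee_pos: [0.4443, -0.2562, 0.3157]
eef_rot: [3.141, -0.0, 0.229]
force: [0.0, -0.2, 1.1]
grip_width: 0.0519
grip_force: 25.0
```

servo_tool --pt "1 0 0 2 0" --pt "1 0 0 5 0" --pt "1 0.3 1 7 0" --pt "1 1 4 7 0" --pt "1 2 8 7 0" --pt "1 3 13 7 0" --pt "1 4.2 18 7 0" --pt "1 5.4 23 7 0" --pt "1 6.5 28 7 0" --pt "1 7.2 31.5 6 0" --pt "1 7.5 32.8 4.5 0" --pt "1 7.5 32.8 2.5 0" --pt "1 7.5 32.8 1 0" --pt "1 7.5 32.8 0.4 0" --pt "1 7.5 32.8 0.05 0" --pt "1 7.5 32.8 -0.1 0" --pt "1 7.5 32.8 -0.1 0"

```text
time_s: 27.18
ee_pos: [0.5194, 0.0716, 0.3157]
eef_rot: [3.141, -0.001, 0.229]
force: [-2.4, -2.2, 4.9]
grip_width: 0.0513
grip_force: 25.0
```

Touching down (+4.9 N). I release the bottle, rise, and go for the tin at (0.543, -0.270).

servo_tool --pt "0.7 0 0 0.1 0" --pt "0.3 0 0 0.1 0" --pt "0 0 0 0.1 0" --pt "0 0 0 0.1 0" --pt "0 0 0 2 0" --pt "0 0 0 5 0" --pt "0 0 0 8 0" --pt "0 0 -1 8.5 0" --pt "0 0.4 -5 8.5 0" --pt "0 0.8 -10 8.5 0" --pt "0 1.2 -15 8.5 0" --pt "0 1.6 -20 8.5 0" --pt "0 2 -25 8.5 0" --pt "0 2.3 -30 8.5 0" --pt "0 2.4 -33 8.5 0" --pt "0 2.4 -34.2 8.5 0" --pt "0 2.4 -34.2 8.5 0" --pt "0 2.4 -34.2 8.5 0"

```text
time_s: 29.42
ee_pos: [0.5434, -0.2692, 0.3995]
eef_rot: [-3.141, 0.0, 0.23]
force: [-0.0, 0.1, -0.3]
grip_width: 0.0939
grip_force: 0.0
```

servo_tool --pt "0 0 0 -3 0" --pt "0 0 0 -6 0" --pt "0 0 0 -8.5 0" --pt "0 0 0 -9.8 0" --pt "0 0 0 -10.1 0" --pt "0 0 0 -10.1 0" --pt "0.3 0 0 -10.1 0" --pt "0.6 0 0 -10.1 0" --pt "1 0 0 -10.1 0" --pt "1 0 0 -10.1 0" --pt "1 0 0 -10.1 0" --pt "1 0 0 -10.1 0"

```text
time_s: 30.92
ee_pos: [0.5433, -0.2702, 0.2987]
eef_rot: [3.142, -0.0, 0.229]
force: [-0.4, -0.2, 1.0]
grip_width: 0.0561
grip_force: 25.0
```

servo_tool --pt "1 0 0 2 0" --pt "1 0 0 5 0" --pt "1 0 1 7 0" --pt "1 0 4 7 0" --pt "1 0 8 7 0" --pt "1 0 12 7 0" --pt "1 0.1 16 7 0" --pt "1 0.1 20 7 0" --pt "1 0.1 23 6 0" --pt "1 0.1 24.1 4.5 0" --pt "1 0.1 24.1 2.5 0" --pt "1 0.1 24.1 1 0" --pt "1 0.1 24.1 0.4 0" --pt "1 0.1 24.1 0.05 0" --pt "1 0.1 24.1 -0.1 0" --pt "1 0.1 24.1 -0.1 0"

```text
time_s: 32.92
ee_pos: [0.5444, -0.0293, 0.2987]
eef_rot: [3.141, -0.002, 0.229]
force: [-1.5, 0.1, 4.2]
grip_width: 0.056
grip_force: 25.0
```

Touchdown. I release, rise and back off to the right for a check.

servo_tool --pt "0.7 0 0 0.1 0" --pt "0.3 0 0 0.1 0" --pt "0 0 0 0.1 0" --pt "0 0 0 0.1 0" --pt "0 0 0 2 0" --pt "0 0 0 5 0" --pt "0 0 0 9 0" --pt "0 -1 -3 11 0" --pt "0 -3 -8 11 0" --pt "0 -5 -13 11 0" --pt "0 -7 -18 11 0" --pt "0 -8 -22 11 0" --pt "0 -8 -24 11 0" --pt "0 -8 -24 11 0" --pt "0 -8 -24 11 0"

```text
time_s: 34.8
ee_pos: [0.4647, -0.2682, 0.4075]
eef_rot: [-3.141, 0.0, 0.23]
force: [-0.6, 0.8, 0.6]
grip_width: 0.0943
grip_force: 0.0
```

Run:
```python
from h import *
t=ctrl.camera('top'); s=ctrl.camera('scene')
save('f.png',np.hstack([cv2.resize(t['image'][140:300,40:340],(750,400))[:, :450],cv2.resize(s['image'][110:270,230:370],(350,400))]),1)
for n,p in(('cap',(.52,.0725,.153)),('tin',(.544,-.029,.143)),('stub',(.480,.279,.096))): print(n,'top',np.round(proj(t,p),1),'scene',np.round(proj(s,p),1))
print(ctrl.get_obs()['time_s'])
def fl(c,u,v,T):
    m=np.zeros((386,514),np.uint8); im=cv2.GaussianBlur(c['image'],(3,3),0)
    cv2.floodFill(im.copy(),m,(u,v),0,(T,)*3,(T,)*3,4|cv2.FLOODFILL_MASK_ONLY|(255<<8)|cv2.FLOODFILL_FIXED_RANGE)
    cs=max(cv2.findContours(m[1:-1,1:-1],0,cv2.CHAIN_APPROX_NONE)[0],key=cv2.contourArea); return cv2.minAreaRect(cs)
for u,v,T,z in((211,230,5,.153),(274,214,6,.143)):
    r=fl(t,u,v,T); print(r, onz(t,*r[0],z))
```

```text
cap top [209.  229.1] scene [310.  150.4]
tin top [273.8 213.8] scene [255.5 142. ]
stub top [ 88.9 258.2] scene [421.2 205.7]
34.9
((210.5, 229.5), (29.0, 27.0), 90.0) [0.51930353 0.07010847 0.153     ]
((274.20587158203125, 213.8235321044922), (31.772165298461914, 32.01470184326172), 75.96376037597656) [ 0.54400782 -0.02957055  0.143     ]
```

View pics/f.png

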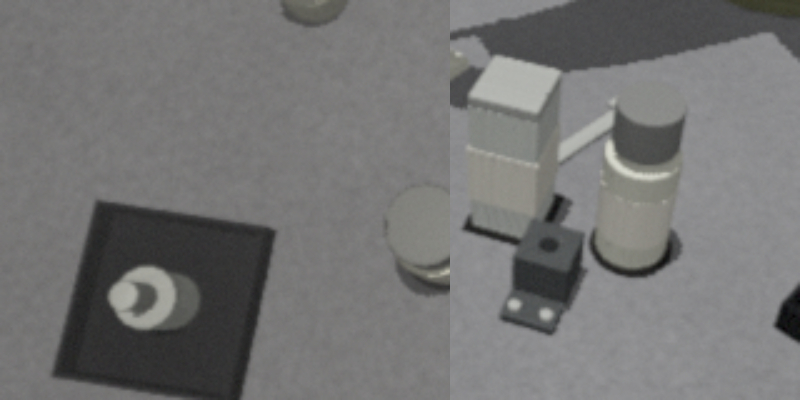

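The bottle (scene part, 640,240) and the tin (515,210) stand upright and central on their mats. Measured offsets are about 2.5 mm and 0.6 mm. The axle's collar rests on the tube rim at (145,297), so I hand the job in.

```bash
python3 -c "
from station import ctrl
print(ctrl.hand_in())"
```

```text
the job is handed in; nothing more can be done
None
```

The job is handed in at about 35 s: the axle stands in the caddy tube with its collar on the rim, and the bottle and tin are back upright on their mats, measured within about 3 mm of centre; the hand-in returned no verdict.

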